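# Wind the kitchen timer without spinning its case

## Robot

A 6-joint arm with a two-finger parallel gripper is mounted at the origin on the work surface. World frame = base frame: x ahead of the robot, y to its left, z up, the work surface at z = 0. Lengths are in m, angles in rad, forces in N, time in s.
With the tool pointing down it reaches from about 0.375 to 0.9 m from the base axis. Payload 3.1 kg.
Tool frame: the origin (TCP) lies between the finger pads; the fingertips stand 25 mm ahead of it and the grasp point (between the pads) lies 6 mm ahead of it; z points along the fingers, y is the line along which they close (so a half turn about z gives the same grasp; the last joint's range is limited). The gripper opens to 87 mm and grips with 3 to 60 N. Pads are 19 mm wide; open, the fingers measure 117 mm over their backs; the gripper's body (75 mm by 190 mm) begins 51 mm behind the grasp point.
Start: joints at [1.04, 0.527, 1.433, -0, 1.181, -0.178], TCP at [0.216, 0.586, 0.248] pointing down, gripper open.
Joint ranges: [-3.08, 3.08], [-0.75, 2.2], [0.22, 2.44], [-1.43, 4.57], [0, 2.65], [-2.85, 2.85]. Speed limits (rad/s): [2.79, 2.79, 3.14, 3.14, 3.14, 3.14].

## Interface

Orientations are given as [roll, pitch, yaw] about the fixed x, y, z axes, in that order (R = Rz(yaw) Ry(pitch) Rx(roll)).
In Python, from plant import r gives the robot as it stands.
- The arm moves only by the shell command python3 -m pendant 'ROWS' [OPENING] [FORCE]. ROWS is JSON, a list of rows, each a list of 6 numbers: the shift along the tool's x, y, z in units of 25 mm (1.0 is 25 mm), then the turn, a rotation vector about the tool's x, y, z in units of 6 degrees (1.0 is 6 degrees). In form: [[tx, ty, tz, wx, wy, wz], ...]. A call has 1 to 10 rows; each row shifts and turns the commanded pose from where the row before left it, along the tool's axes as they then stand; what a row does not reach is not made up. A row lasts 1/12 s, in which the tool goes at most 41.7 mm and 7.16 degrees, less where a joint would pass 70% of its speed; a pose out of reach is approached as far as the arm can. A call is refused whole if a number of a shift passes 1 or a number of a turn 1, either way. A call with a gripper value outside its range is refused whole. OPENING is the opening, from -1 (shut) to 1 (fully open), set as the call begins (- or left out, the last holds). The fingers move at their own pace and stop on an object; FORCE is the grip in N (left out, the last holds). Time passes only in rows, so rows that do not move let the fingers close. It gives the time, the measured TCP pose, the force, the opening and the grip force at its end, in the units of the state.
- r.sense(): the state, without advancing time (a new reading comes with each control period).
- r.grab_frame(name): name is "side" or "top" or "wrist"; returns the picture (384x512x3 uint8, red, green, blue); there is no depth.
- r.camera_model(name): a dict with "K" (3x3 intrinsics, pixels), "k1" (the pictures are not rectified: a ray, as slopes to the right and down, at radius r is drawn at 1 + k1 r^2 times it, then the intrinsics apply), "xyz" and "rotation" of the camera in the world. Camera axes: x right, y down, z forward; pixel columns grow to the right and rows downward; lengths in m; the calibration is good to about 2 mm. A picture is of the moment at which its call begins: read the wrist's pose just before it. camera_model takes no time and is no camera call; for the wrist camera it gives the pose at the moment of the call.
- r.hand_in(): hands the job in; it is judged then, once.
Trained networks look in the newest picture that a camera, given by its name, has taken for a name from the list of things; names that differ only in an ending like _2 or _b are one class to them, and where a whole thing is asked for, a point or a joint stands for the part that bears it (a point fixed in the world has none). Each returns a list of dicts, best first, with "confidence" (0 to 1); they miss things now and then, are a little off and sometimes report something else, mostly with a low value. They report only what shows in the picture. A call takes as long as a camera call. They do not tell look-alikes from the thing itself.
- r.masks_of(target, camera): "mask" (384x512 bool, what is visible of it) and "uv" ([column, row] in pixels, amid what is visible of it).
- r.tip_of(target, camera): "uv" ([column, row] in pixels: a listed point, or the origin of a listed thing).
The state is a dict: "time": time; "qpos": joint angles; "joint_vel": joint speeds; "tau": joint torques, N m; "position": TCP position; "ee_rot": TCP orientation; "ft_force": force on the tool from outside, world axes, zero at the start; "wrist_torque": the same for the moment, N m; "grip_width": finger opening in m; "grip_force": force on a finger pad.
Only numpy, scipy, OpenCV 4.12 (cv2) and the standard library are available. Lean on these libraries where they do the work, as an engineer would, in place of code of your own. Each camera call takes 0.05 s, during which the arm holds its last target. There are 200 camera calls.

## Task

Set the wind-up kitchen timer on the sideboard to 10 minutes the way clockwork wants it: turn its knob clockwise past the 20-minute line first, then back to 10, and let go. The case is light and would spin along, so bear down on the knob while you turn: firmly enough that the case stays standing where it is and facing as it does, but with no more than about two kilos' weight, for the clockwork is delicate. Leave the bottle, the cans and the opener as they are.

Things in the scene. Friction and masses are not known exactly. Their poses are not given: they have to be found in the camera images.
- timer: free-standing wind-up kitchen timer: round white case, 94 mm across, flat top 36 mm high, on four rubber feet 38 mm out from the middle; 0.2 to 0.35 kg with its knob, loose on the wood. Origin: centre of its underside, z up. By weight alone the feet hold only 0.04 to 0.12 N m; with 10 to 15 N pressed straight down on the knob, little of it sideways, they hold
- timer_mark (a point): the zero line at the edge of the case top, 43 mm from its axis on the -x side of the case's frame, 36 mm high; turns with the case. The top carries 60 dark radial lines like a clock face, one a minute (6 degrees), longer every 5, heavier every 10; zero is the widest. Minutes count clockwise seen from above (10 min: 60 degrees clockwise of zero, on the case's +y side)
- timer_grip (a point): point on the knob's axis inside its bar, 54 mm above the wood; turns with the knob. Grey knob: disc 62 mm across, its top 41.5 mm above the wood; on it an upright bar 44 mm long (x axis of this frame), 14 mm thick (y), 24 mm tall, top 65.5 mm above the wood. A small nose at the bar's foot and a white line on top, both on the -x side, point at the minute set
- timer_knob (a joint): knob angle against the case, rad: 0 at the zero line, growing clockwise seen from above, 0.1047 per minute (10 min = 1.047, 20 min = 2.094); stops at 0 and 5.76. Takes 0.16 N m to turn either way and stays where it is left; no axial play
- sideboard: the worn pine sideboard top the things stand on, surface at z = 0; fixed
- bottle: empty swing-top bottle of amber glass with ceramic stopper, 78 mm across, 257 mm tall; origin under its centre; a bystander 18 to 22 cm from the timer
- can_tall: crumpled aluminium can, about 66 mm across, 95 mm tall, 16 g; origin under its centre; a bystander 18 to 22 cm from the timer
- can_flat: aluminium can stamped flat, about 76 mm across, 31 mm tall, 16 g; origin under its centre; a bystander 13 to 18 cm from the timer
- opener: chrome bottle opener lying flat, 142 mm long, 36 mm wide, 6 mm thick; long axis x, ring head at +x, origin on the wood 61 mm from the ring's end; a bystander 14 to 18 cm from the timer
Things that resemble listed ones, but are neither listed nor needed, are in the scene too. Leave any blue or red look-alike of the timer alone.

How it is judged:
On the way:
1. the knob is wound past the 20-minute line, the case standing where it stood and facing as it did (value of joint timer_knob above 2.094 rad and distance of timer_mark from where it was at the start of the episode below 0.015 m), for 0.1 s.
At the end, for the whole second after the job is handed in: the knob points at 10 minutes (within 1.5 minutes), after having been past 20; the timer stands upright and still, its middle and its zero line each within 15 mm of where they were; bottle, cans and opener within 20 mm of where they were, the bottle upright (value of joint timer_knob between 0.89 and 1.204 rad and distance of each of timer, timer_mark from where it was at the start of the episode below 0.015 m and angle between timer's own z axis and vertical below 0.06 rad and linear speed of timer below 0.01 m/s and distance of each of bottle, can_tall, can_flat, opener from where it was at the start of the episode below 0.02 m and angle between bottle's own z axis and vertical below 0.1 rad); the robot touches nothing.
It fails at once if the case is spun or dragged away: its zero line or its middle leaves its place by more than 15 mm (distance of any of timer_mark, timer from where it was at the start of the episode above 0.015 m).
It fails at once if the timer is borne down on too hard: its feet press on the wood with more than 30 N (contact force between timer and sideboard above 30 N).
It fails at once if the timer is lifted off the wood by 6 mm or tipped by more than 8 degrees (height (world z) of timer above 0.006 m or angle between timer's own z axis and vertical above 0.14 rad).
It fails at once if the bottle, a can or the opener is shifted by more than 20 mm or knocked over (distance of any of bottle, can_tall, can_flat, opener from where it was at the start of the episode above 0.02 m or angle between bottle's own z axis and vertical above 0.2 rad or angle between can_tall's own z axis and vertical above 0.3 rad).
It also fails if it takes over 72 s, if anything falls off the work surface, if the arm or the gripper's body presses on something with over 40 N, if the wrist force passes 120 N, or if a joint passes its speed limit or range.

## Working session

There is one attempt and no reset: what is moved stays moved. The work goes in short steps, Python scripts to look and compute and a shell command to move; the robot and the scene stay as the last step left them, time stands still between calls to the robot, and variables do not carry over. Pictures are saved under pics/ and viewed, at most 10 in all, crops included, and the job is handed in when it is done.

```bash
mkdir -p pics; cat > h.py <<'E'
import numpy as np, cv2
from plant import r
from scipy.spatial.transform import Rotation as R
def rot(c):
    M=np.array(c["rotation"],float)
    return M if M.shape==(3,3) else R.from_euler('xyz',M).as_matrix()
def ray(cam,uv,c=None):
    c=c or r.camera_model(cam);K=np.array(c["K"])
    p=np.linalg.inv(K)@[uv[0],uv[1],1];d=p[:2];s=d.copy()
    for _ in range(20): s=d/(1+c["k1"]*(s@s))
    return np.array(c["xyz"]),rot(c)@[s[0],s[1],1]
def onz(cam,uv,z,c=None):
    o,d=ray(cam,uv,c);return o+d*(z-o[2])/d[2]
def proj(cam,P,c=None):
    c=c or r.camera_model(cam);q=rot(c).T@(np.array(P)-c["xyz"]);s=q[:2]/q[2]
    s=s*(1+c["k1"]*(s@s));return (np.array(c["K"])@[s[0],s[1],1])[:2]
E
python3 - <<'E'
from h import *
s=r.sense();print(s)
print(r.camera_model("top"))
for cam in("top","side"):
    cv2.imwrite(f"pics/{cam}0.png",r.grab_frame(cam)[:,:,::-1])
    for t,z in(("timer",0),("timer_mark",.036),("timer_grip",.054),("bottle",0),("can_tall",0),("can_flat",0),("opener",0)):
        for d in r.tip_of(t,cam)[:4]: print(cam,t,np.round(d["uv"]),round(d["confidence"],2),onz(cam,d["uv"],z).round(3))
E
```

```text
{'time': 0.0, 'qpos': array([ 1.03953264e+00,  5.28476929e-01,  1.43389251e+00, -7.13881612e-06,
        1.18139240e+00, -1.78501799e-01]), 'joint_vel': array([ 0.00106668, -0.00017319, -0.00062841, -0.00039533,  0.00087866,
       -0.0011061 ]), 'tau': array([-3.12211869e-04, -4.40043640e+01, -1.76595908e+01,  6.34004991e-02,
        5.80443267e-02, -1.49971606e-04]), 'position': array([0.21555963, 0.58593179, 0.24656808]), 'ee_rot': array([-3.13945677e+00, -3.78655879e-04,  2.78883308e+00]), 'ft_force': array([ 0.69849877,  0.90551632, -0.1974109 ]), 'wrist_torque': array([0.00241778, 0.04270014, 0.01705575]), 'grip_force': 0.0, 'grip_width': 0.08702972293430353}
{'K': array([[451.60902319,   0.        , 247.48212454],
       [  0.        , 451.60902319, 188.80368516],
       [  0.        ,   0.        ,   1.        ]]), 'k1': -0.07748974916794964, 'xyz': array([0.52959134, 0.06336532, 1.21897085]), 'rotation': array([-3.08603167, -0.00887421, -1.57118457])}
top timer [237. 264.] 0.97 [0.396 0.08  0.   ]
top timer [240. 201.] 0.78 [0.564 0.073 0.   ]
top timer [141. 252.] 0.63 [0.4
[... 743 characters left out ...]
.] 0.82 [0.491 0.216 0.   ]
side timer [169. 218.] 0.73 [0.39  0.078 0.   ]
side timer [247. 205.] 0.6 [0.568 0.07  0.   ]
side timer_mark [194. 173.] 0.84 [0.468 0.174 0.036]
side timer_mark [174. 146.] 0.69 [0.442 0.3   0.036]
side timer_mark [225. 191.] 0.6 [0.522 0.092 0.036]
side timer_mark [171. 220.] 0.56 [0.391 0.032 0.036]
side timer_grip [163. 132.] 0.82 [0.423 0.347 0.054]
side timer_grip [166. 198.] 0.76 [0.39  0.085 0.054]
side timer_grip [247. 190.] 0.7 [0.566 0.06  0.054]
side timer_grip [197. 159.] 0.54 [0.482 0.202 0.054]
side bottle [226. 273.] 0.73 [ 0.473 -0.112  0.   ]
side can_tall [253. 158.] 0.86 [0.632 0.239 0.   ]
side can_flat [300. 242.] 0.7 [ 0.64  -0.075  0.   ]
```

```bash
python3 - <<'E'
import cv2
a=cv2.imread("pics/top0.png")[90:330,90:390];cv2.imwrite("pics/top0c.png",cv2.resize(a,(750,600),interpolation=cv2.INTER_CUBIC))
E
```

```text
(no output)
```

View pics/top0c.png

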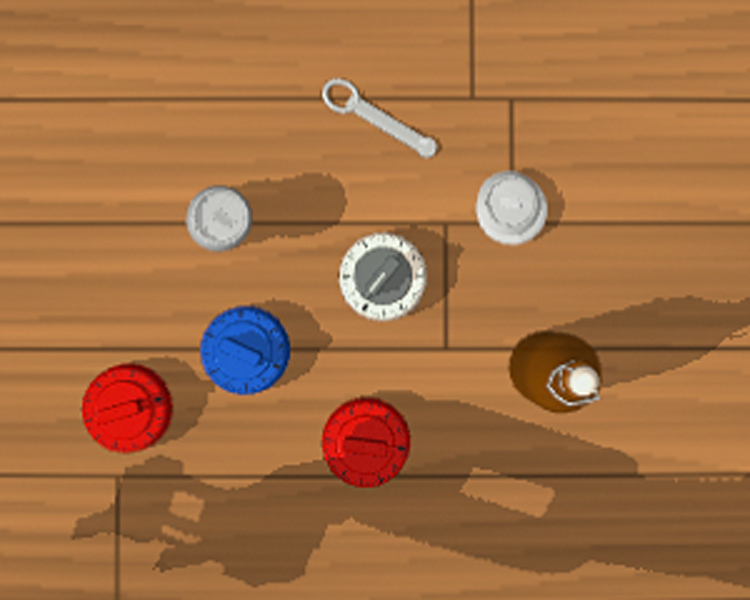

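The white timer is at crop (383,276), about (0.566, 0.067), with its zero mark lower left and the white line at lower left too. The blue and red timers are look-alikes. The bottle (555,370), the cans and the opener are well clear. I'll turn to a yaw of about 137° and fly over the timer.

```bash
python3 -m pendant '[[0,0,0,0,0,1],[0,0,0,0,0,1],[0,0,0,0,0,1],[0,0,0,0,0,0.8],[-0.976,-0.224,0,0,0,0],[-0.976,-0.224,0,0,0,0],[-0.976,-0.224,0,0,0,0],[-0.976,-0.224,0,0,0,0],[-0.976,-0.224,0,0,0,0],[-0.976,-0.224,0,0,0,0]]' 1 && python3 -m pendant '[[-0.976,-0.224,0,0,0,0],[-0.976,-0.224,0,0,0,0],[-0.976,-0.224,0,0,0,0],[-0.976,-0.224,0,0,0,0],[-0.976,-0.224,0,0,0,0],[-0.976,-0.224,0,0,0,0],[-0.976,-0.224,0,0,0,0],[-0.976,-0.224,0,0,0,0],[-0.976,-0.224,0,0,0,0],[-0.976,-0.224,0,0,0,0]]' && python3 -m pendant '[[-0.976,-0.224,0,0,0,0],[-0.976,-0.224,0,0,0,0],[-0.976,-0.224,0,0,0,0],[-0.976,-0.224,0,0,0,0],[-0.976,-0.224,0,0,0,0],[0,0,0,0,0,0],[0,0,0,0,0,0]]'
cat > look.py <<'E'
import sys
from h import *
n=sys.argv[1]
s=r.sense();c=r.camera_model("wrist");im=r.grab_frame("wrist");cv2.imwrite(f"pics/{n}.png",im[:,:,::-1])
print("tcp",s["position"].round(4),"yaw",np.degrees(s["ee_rot"]).round(1),"F",s["ft_force"].round(2),"t",s["time"],"cam",np.round(c["xyz"],3))
for t,z in(("timer",0),("timer_mark",.036),("timer_grip",.054)):
    for d in r.tip_of(t,"wrist")[:3]: print(t,np.round(d["uv"],1),round(d["confidence"],2),onz("wrist",d["uv"],z,c).round(4))
E
python3 look.py w1
```

```text
time: 1.63
position: [0.3005, 0.4611, 0.2477]
ee_rot: [3.141, 0.0, 2.391]
ft_force: [0.6, 0.1, -0.1]
grip_width: 0.087
grip_force: 0.0
time: 2.47
position: [0.4409, 0.2536, 0.2478]
ee_rot: [3.141, 0.0, 2.391]
ft_force: [0.1, -0.2, -0.3]
grip_width: 0.0868
grip_force: 0.0
time: 3.05
position: [0.5111, 0.15, 0.2476]
ee_rot: [3.141, -0.0, 2.388]
ft_force: [0.3, 0.7, -0.2]
grip_width: 0.0869
grip_force: 0.0
tcp [0.5111 0.15   0.2476] yaw [180.   -0.  136.8] F [ 0.28  0.71 -0.18] t 3.05 cam [0.459 0.198 0.386]
timer [153.8 134.8] 0.94 [0.3897 0.0828 0.    ]
timer [285.2 116.5] 0.82 [0.4846 0.2149 0.    ]
timer [242.7 241.1] 0.8 [0.566  0.0649 0.    ]
timer_mark [250.3 134.1] 0.95 [0.47   0.1723 0.036 ]
timer_mark [231.5 218.9] 0.72 [0.5265 0.0875 0.036 ]
timer_mark [317.   26.1] 0.68 [0.4364 0.2998 0.036 ]
timer_grip [136.9 137.7] 0.9 [0.3888 0.0834 0.054 ]
timer_grip [238.9 258.4] 0.83 [0.5638 0.065  0.054 ]
timer_grip [286.  119.2] 0.82 [0.4837 0.2113 0.054 ]
```

View pics/w1.png

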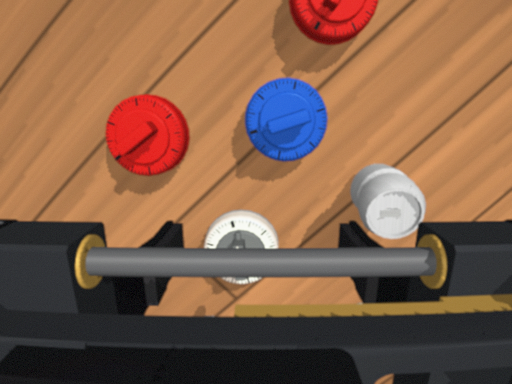

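The timer shows at (240,245), half behind the finger rod, with its zero mark at (232,220). I'll go slightly past it and lower for a clear close view.

```bash
python3 -m pendant '[[-0.9,-0.16,0.4,0,0,0],[-0.9,-0.16,0.4,0,0,0],[-0.9,-0.16,0.4,0,0,0],[-0.9,-0.16,0.4,0,0,0],[-0.9,-0.16,0.4,0,0,0],[-0.9,-0.16,0.4,0,0,0],[0,0,0,0,0,0],[0,0,0,0,0,0],[0,0,0,0,0,0]]' && python3 look.py w2; python3 - <<'E'
import cv2
a=cv2.imread("pics/w2.png")[50:300,100:430];cv2.imwrite("pics/w2c.png",cv2.resize(a,(792,600),interpolation=cv2.INTER_CUBIC))
E
```

```text
time: 4.0
position: [0.5919, 0.0424, 0.1875]
ee_rot: [-3.141, -0.001, 2.392]
ft_force: [0.1, -0.1, 0.1]
grip_width: 0.0871
grip_force: 0.0
tcp [0.5919 0.0424 0.1875] yaw [-1.80e+02 -1.00e-01  1.37e+02] F [ 0.11 -0.12  0.09] t 4.0 cam [0.54  0.09  0.326]
timer [259.8 145. ] 0.7 [0.5646 0.0659 0.    ]
timer_mark [97.6 16.1] 0.84 [0.3824 0.0427 0.036 ]
timer_mark [245.2 101.6] 0.73 [0.5245 0.0856 0.036 ]
timer_grip [257.4 152.3] 0.67 [0.5637 0.0641 0.054 ]
```

View pics/w2c.png

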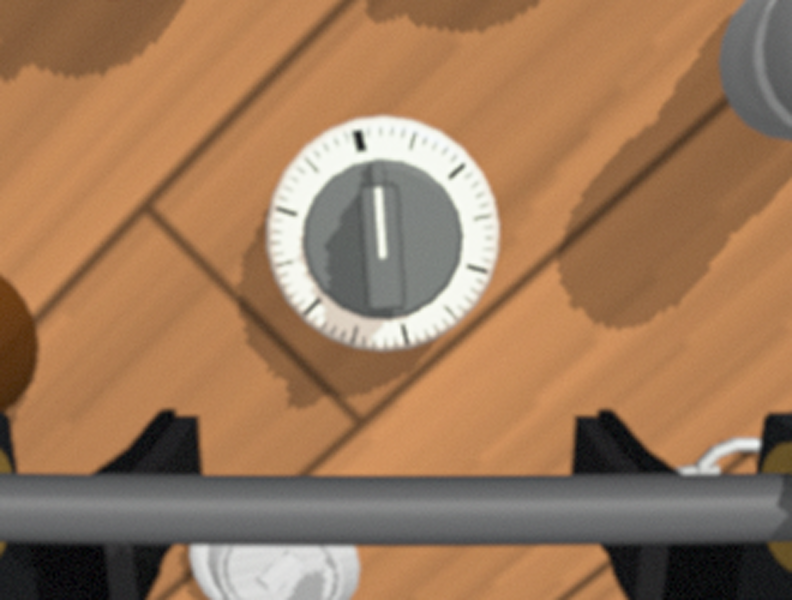

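The timer is clear in the crop: case centre about (383,233), zero line at (360,140), white line running from (378,188) to (383,257), so the knob sits about 2 minutes past zero. I'll turn those pixels into positions.

```bash
python3 - <<'E'
from h import *
s=r.sense()
c=r.camera_model("wrist")
f=lambda u,v,z:onz("wrist",(100+(u+.5)/2.4-.5,50+(v+.5)/2.4-.5),z,c)
cc=f(383,233,.036);m=f(360,140,.036);a=f(378,188,.0655);b=f(383,257,.0655);e=f(386,307,.0655);di=f(383,240,.0415)
ang=lambda v:np.degrees(np.arctan2(v[1],v[0]))
print("centre",cc,"disc",di,"mark",m,"ang",ang(m-cc),"line",ang(a-b),"bar",ang(a-e),"barmid",(a+e)/2)
im=cv2.imread("pics/w2.png");g=im.min(2)
msk=(g>150).astype(np.uint8);msk[:,:200]=0;msk[:,320:]=0;msk[200:]=0
k=max(cv2.findContours(msk,0,1)[0],key=cv2.contourArea);el=cv2.fitEllipse(cv2.convexHull(k));print(el, onz("wrist",el[0],.036,c))
E
```

```text
centre [0.56340343 0.06704191 0.036     ] disc [0.56490643 0.06567158 0.0415    ] mark [0.53193085 0.08458502 0.036     ] ang 150.8642922524193 line 141.08892973672585 bar 140.78664057177872 barmid [0.56479621 0.06547491 0.0655    ]
((259.37322998046875, 146.33200073242188), (96.1874771118164, 96.83174133300781), 168.2555694580078) [0.56314368 0.06738787 0.036     ]
```

```bash
python3 -m pendant '[[0,0,0,0,0,-0.65],[0.73,0.02,0.2,0,0,0],[0.72,0.02,0.6,0,0,0],[0,0,0.9,0,0,0],[0,0,0.9,0,0,0],[0,0,0.8,0,0,0],[0,0,0.7,0,0,0],[0,0,0.3,0,0,0],[0,0,0,0,0,0],[0,0,0,0,0,0]]'
```

```text
time: 5.03
position: [0.5653, 0.0653, 0.0779]
ee_rot: [3.141, 0.0, 2.459]
ft_force: [0.5, -0.2, 1.5]
grip_width: 0.0871
grip_force: 0.0
```

```bash
python3 -m pendant '[[0,0,0.32,0,0,0],[0,0,0,0,0,0],[0,0,0,0,0,0]]' && python3 -m pendant '[[0,0,0,0,0,0],[0,0,0,0,0,0],[0,0,0,0,0,0],[0,0,0,0,0,0],[0,0,0,0,0,0],[0,0,0,0,0,0],[0,0,0,0,0,0],[0,0,0,0,0,0],[0,0,0,0,0,0],[0,0,0,0,0,0]]' -1 40
```

```text
time: 5.28
position: [0.5654, 0.065, 0.07]
ee_rot: [3.141, 0.001, 2.459]
ft_force: [0.2, -0.6, 0.0]
grip_width: 0.0873
grip_force: 0.0
time: 6.12
position: [0.5652, 0.065, 0.0695]
ee_rot: [-3.142, -0.0, 2.459]
ft_force: [-0.1, -0.8, -0.3]
grip_width: 0.0283
grip_force: 0.0
```

```bash
python3 -m pendant '[[0,0,0,0,0,0],[0,0,0,0,0,0],[0,0,0,0,0,0],[0,0,0,0,0,0],[0,0,0,0,0,0],[0,0,0,0,0,0]]'; python3 -m pendant '[[0,0,0.05,0,0,0],[0,0,0,0,0,0],[0,0,0,0,0,0]]'
```

```text
time: 6.62
position: [0.5653, 0.065, 0.0695]
ee_rot: [3.141, 0.0, 2.459]
ft_force: [1.1, 0.8, -1.2]
grip_width: 0.0135
grip_force: 40.0
time: 6.87
position: [0.5653, 0.065, 0.0694]
ee_rot: [3.141, 0.0, 2.459]
ft_force: [-1.4, 0.0, 7.9]
grip_width: 0.0138
grip_force: 40.0
```

```bash
python3 -m pendant '[[0,0,0.03,0,0,0],[0,0,0,0,0,0],[0,0,0,0,0,0]]'
```

```text
time: 7.12
position: [0.5653, 0.065, 0.0694]
ee_rot: [3.141, 0.001, 2.459]
ft_force: [-3.1, -0.5, 11.4]
grip_width: 0.0134
grip_force: 40.0
```

```bash
python3 -m pendant '[[0,0,0.015,0,0,0],[0,0,0,0,0,0.3],[0,0,0,0,0,0.4],[0,0,0,0,0,0.5],[0,0,0,0,0,0.5],[0,0,0,0,0,0],[0,0,0,0,0,0]]'; python3 -c "
from plant import r;s=r.sense();print(s['ft_force'],s['wrist_torque'])"
```

```text
time: 7.7
position: [0.5653, 0.065, 0.0694]
ee_rot: [3.141, 0.001, 2.281]
ft_force: [-2.4, -0.5, 15.0]
grip_width: 0.0134
grip_force: 40.0
[-2.38023782 -0.54719416 14.98779929] [ 0.0338432   0.5914246  -0.02151445]
```

```bash
python3 -m pendant '[[0,0,0,0,0,0.5],[0,0,0,0,0,0.5],[0,0,0,0,0,0.5],[0,0,0,0,0,0.5],[0,0,0,0,0,0.5],[0,0,0,0,0,0.5],[0,0,0,0,0,0.5]]'; python3 - <<'E'
from h import *
s=r.sense();print(s['ft_force'],s['wrist_torque'],np.degrees(s['ee_rot'][2]))
a=r.grab_frame("wrist");b=r.grab_frame("top")
o=np.hstack([cv2.resize(a[60:320,120:400],(430,400)),cv2.resize(b[160:240,200:274],(370,400),interpolation=cv2.INTER_CUBIC)])
cv2.imwrite("pics/t1.png",o[:,:,::-1])
E
```

```text
time: 8.28
position: [0.5654, 0.0651, 0.0694]
ee_rot: [3.141, 0.001, 1.913]
ft_force: [-3.2, 0.6, 14.3]
grip_width: 0.014
grip_force: 40.0
[-3.21458703  0.57492305 14.2516304 ] [0.14910464 0.60150964 0.12648422] 109.60089617079846
```

View pics/t1.png

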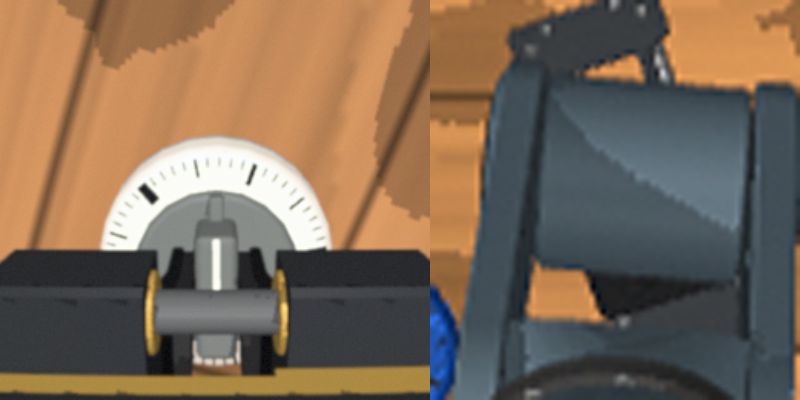

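The wrist view shows the zero line at (148,193) and the pointer up at (215,205), about 7 minutes. This agrees with the yaw, so the case is holding. I'll keep winding.

```bash
python3 -m pendant '[[0,0,0,0,0,0.6],[0,0,0,0,0,0.6],[0,0,0,0,0,0.6],[0,0,0,0,0,0.6],[0,0,0,0,0,0.6],[0,0,0,0,0,0.6],[0,0,0,0,0,0.6],[0,0,0,0,0,0]]'; python3 -c "
from plant import r;s=r.sense();print(s['ft_force'],s['wrist_torque'],s['qpos'])"
```

```text
time: 9.05
position: [0.5655, 0.0651, 0.0694]
ee_rot: [3.14, 0.0, 1.473]
ft_force: [-3.3, 0.8, 14.1]
grip_width: 0.0141
grip_force: 40.0
[-3.28302502  0.84750996 14.06330093] [ 0.0095092   0.59187181 -0.11818334] [-8.16657709e-02  7.12632778e-01  1.70629481e+00 -6.11843615e-05
  7.21289088e-01  1.62947087e-02]
```

```bash
python3 -m pendant '[[0,0,0,0,0,0.6],[0,0,0,0,0,0.6],[0,0,0,0,0,0.6],[0,0,0,0,0,0.6],[0,0,0,0,0,0.6],[0,0,0,0,0,0.6],[0,0,0,0,0,0.6],[0,0,0,0,0,0.6],[0,0,0,0,0,0.6],[0,0,0,0,0,0]]';  python3 -m pendant '[[0,0,0,0,0,0.6],[0,0,0,0,0,0.6],[0,0,0,0,0,0.6],[0,0,0,0,0,0.6],[0,0,0,0,0,0.6],[0,0,0,0,0,0.6],[0,0,0,0,0,0.6],[0,0,0,0,0,0.6],[0,0,0,0,0,0.6],[0,0,0,0,0,0]]'; python3 - <<'E'
from h import *
s=r.sense();print(s['ft_force'],s['wrist_torque'],np.degrees(s['ee_rot'][2]))
a=r.grab_frame("wrist");cv2.imwrite("pics/t2.png",cv2.resize(a[60:320,100:420],(640,520))[:,:,::-1])
E
```

```text
time: 9.88
position: [0.5656, 0.065, 0.0694]
ee_rot: [3.14, -0.001, 0.907]
ft_force: [-2.9, -0.3, 14.4]
grip_width: 0.014
grip_force: 40.0
time: 10.72
position: [0.5657, 0.065, 0.0694]
ee_rot: [3.141, -0.002, 0.342]
ft_force: [-3.1, -0.3, 14.2]
grip_width: 0.0137
grip_force: 40.0
[-3.05931936 -0.27789821 14.235697  ] [ 0.02067463  0.63453917 -0.0529247 ] 19.596681489482744
```

View pics/t2.png

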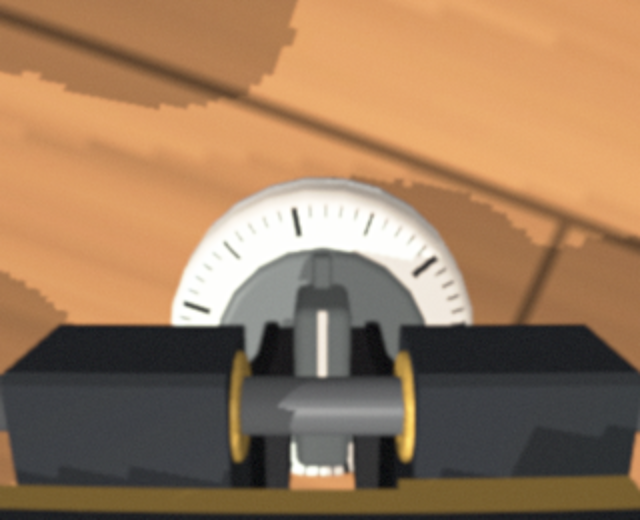

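The pointer at x=322 is just past the heavy 20 line at (296,222), about 21.8 minutes, and the case is unmoved. Now back to 10: 71° counterclockwise.

```bash
python3 -m pendant '[[0,0,0,0,0,-0.6],[0,0,0,0,0,-0.6],[0,0,0,0,0,-0.6],[0,0,0,0,0,-0.6],[0,0,0,0,0,-0.6],[0,0,0,0,0,-0.6],[0,0,0,0,0,-0.6],[0,0,0,0,0,-0.6],[0,0,0,0,0,-0.6],[0,0,0,0,0,-0.6]]';  python3 -m pendant '[[0,0,0,0,0,-0.6],[0,0,0,0,0,-0.6],[0,0,0,0,0,-0.6],[0,0,0,0,0,-0.6],[0,0,0,0,0,-0.6],[0,0,0,0,0,-0.6],[0,0,0,0,0,-0.6],[0,0,0,0,0,-0.6],[0,0,0,0,0,-0.6],[0,0,0,0,0,-0.5],[0,0,0,0,0,0],[0,0,0,0,0,0]]' || python3 -m pendant '[[0,0,0,0,0,-0.6],[0,0,0,0,0,-0.6],[0,0,0,0,0,-0.6],[0,0,0,0,0,-0.6],[0,0,0,0,0,-0.6],[0,0,0,0,0,-0.6],[0,0,0,0,0,-0.6],[0,0,0,0,0,-0.6],[0,0,0,0,0,-0.6],[0,0,0,0,0,-0.5]]'; python3 -m pendant '[[0,0,0,0,0,0],[0,0,0,0,0,0]]'; python3 - <<'E'
from h import *
s=r.sense();print(s['ft_force'],s['wrist_torque'],np.degrees(s['ee_rot'][2]))
a=r.grab_frame("wrist");cv2.imwrite("pics/t3.png",cv2.resize(a[60:320,100:420],(640,520))[:,:,::-1])
E
```

```text
time: 11.6
position: [0.5656, 0.0651, 0.0694]
ee_rot: [3.14, -0.001, 0.974]
ft_force: [-2.7, 0.8, 14.7]
grip_width: 0.0137
grip_force: 40.0
time: 12.43
position: [0.5655, 0.0651, 0.0694]
ee_rot: [3.14, -0.0, 1.592]
ft_force: [-2.4, 0.2, 14.7]
grip_width: 0.0141
grip_force: 40.0
time: 12.6
position: [0.5655, 0.0651, 0.0694]
ee_rot: [3.14, 0.0, 1.59]
ft_force: [-1.2, -0.0, 13.0]
grip_width: 0.0138
grip_force: 40.0
[-1.24628428e+00 -6.80808790e-03  1.30278277e+01] [0.10102064 0.60212733 0.08376602] 91.11057789852471validation failed for argument at $...
```

View pics/t3.png

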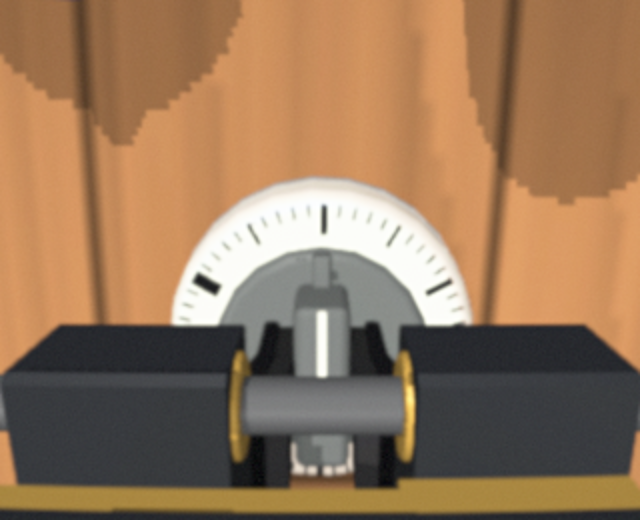

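The pointer lines up with the heavy 10 line at (323,218). I'll ease off the pressure, open and rise.

```bash
python3 -m pendant '[[0,0,-0.06,0,0,0],[0,0,0,0,0,0],[0,0,0,0,0,0]]' && python3 -m pendant '[[0,0,0,0,0,0],[0,0,0,0,0,0],[0,0,0,0,0,0],[0,0,0,0,0,0],[0,0,0,0,0,0],[0,0,0,0,0,0]]' 0.2 && python3 -m pendant '[[0,0,-0.3,0,0,0],[0,0,-0.6,0,0,0],[0,0,-0.8,0,0,0],[0,0,-0.8,0,0,0],[-0.6,0,-0.8,0,0,0],[-0.8,0,-0.8,0,0,0],[0,0,-0.8,0,0,0],[0,0,0,0,0,0],[0,0,0,0,0,0]]' && python3 look.py w3; python3 - <<'E'
import cv2
a=cv2.imread("pics/w3.png")[20:300,90:430];cv2.imwrite("pics/w3c.png",cv2.resize(a,(728,600),interpolation=cv2.INTER_CUBIC))
E
```

```text
time: 12.9
position: [0.5654, 0.065, 0.0694]
ee_rot: [3.141, 0.0, 1.59]
ft_force: [-0.7, 0.7, 8.3]
grip_width: 0.0137
grip_force: 40.0
time: 13.4
position: [0.5651, 0.065, 0.0684]
ee_rot: [-3.141, -0.0, 1.59]
ft_force: [-0.5, 0.1, 0.6]
grip_width: 0.0454
grip_force: 0.0
time: 14.15
position: [0.5665, 0.0298, 0.1926]
ee_rot: [3.138, 0.0, 1.589]
ft_force: [0.3, -0.4, -0.3]
grip_width: 0.0521
grip_force: 0.0
tcp [0.5665 0.0298 0.1926] yaw [179.8   0.   91.1] F [ 0.33 -0.36 -0.33] t 14.15 cam [0.564 0.1   0.331]
timer [260.3 143.8] 0.79 [0.5651 0.0656 0.    ]
timer [ 93.6 124.5] 0.67 [0.388 0.084 0.   ]
timer_mark [151.7  26.8] 0.79 [0.4677 0.1711 0.036 ]
timer_mark [216.7 123.5] 0.66 [0.5242 0.0875 0.036 ]
timer_mark [ 73.4 169.6] 0.62 [0.3816 0.0422 0.036 ]
timer_grip [259.7 153.2] 0.91 [0.5645 0.0629 0.054 ]
timer_grip [ 61.7 125.7] 0.72 [0.3866 0.0857 0.054 ]
```

View pics/w3c.png

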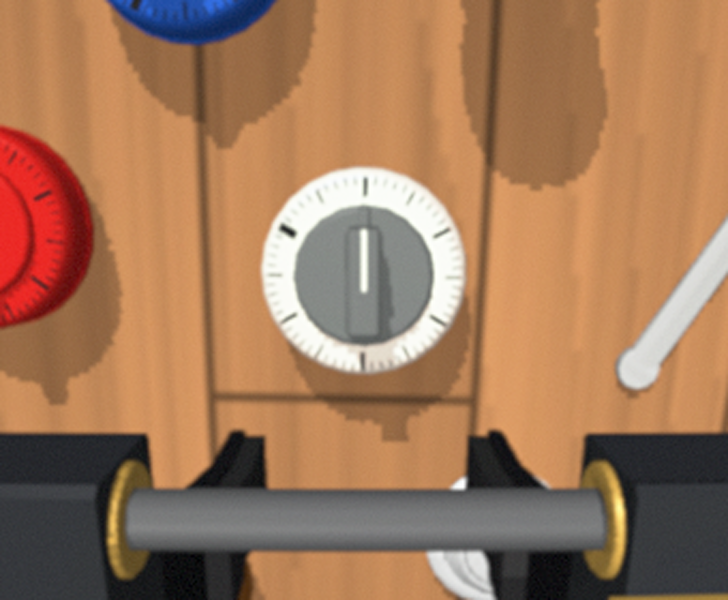

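The white line (363,228) points straight at the heavy 10 line (365,186). The zero mark and centre are within 2 mm of the first measurement, and the gripper is clear.

```bash
python3 -c "
from plant import r;print(r.hand_in())"
```

```text
the job is handed in; nothing more can be done
None
```

I wound the timer to about 21.8 minutes, turned it back to 10, let go and handed the job in; the last picture shows the pointer on the 10 line and the case within about 2 mm of its starting place, but the hand-in returned no verdict.

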